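# Tug-test the pegs of the jar-drying rack

## Task

Two of the three slanting pegs on the jar-drying rack are empty: test each empty peg by gripping it and tugging it straight out along its own length with a steady 15 N (never more than 25 N) for about half a second. A peg that holds stays in the rack, let go and sprung back home; one that slides out is taken to the steel pail and set down inside it, not dropped. Leave the jar that hangs on the third peg and everything else as it is.

Things in the scene. Friction and masses are not known exactly. Their poses are not given: they have to be found in the camera images.
- rack: jar-drying rack, fixed: sloping beech rail with three black-bushed sockets, 30 mm deep. The rail points about away from the robot. Origin on the table under the middle socket's mouth; y along the rail, z up. Mouths at x = 0, y = -110, 0, 110, z = 120 mm. The pegs lean 30 degrees from vertical towards its -x side: the way out of a socket is (-0.5, 0, 0.866) in this frame. Steel end frames at y = -191 and 191 mm
- rack_bar (a point): middle of the rack's carrying bar, which runs along the rack's y above the pegs from end frame to end frame: 10 mm thick, with a rubber grip 18 mm thick and 140 mm long in the middle. In the rack's frame it lies at x = -20, z = 295 mm. It blocks a gripper coming straight down; along a peg's own slant, 60 mm are free between the peg's axis and the bar
- peg_1_mid (a point): an empty peg, in any socket: wooden dowel, 20 mm thick, 150 mm long, 35 g, 120 mm of it standing out. Point half-way along it, 45 mm out of the mouth, 75 mm from the free end; z along it, outwards. One empty peg is sound: sprung in its rubber bush, it gives 1 mm per 4 N of pull and springs back. The other is bad: it slides out with almost no force. They look alike
- peg_2_mid (a point): the other empty peg, alike to look at, with the same sizes, point and axes; see peg_1_mid. Weight may vary by 30 percent
- drying_jar_mid (a point): glass jar 74 mm in diameter, 126 mm long, hanging mouth down over the third peg and fixed there; the point is at its middle, z along that peg
- pail: open round steel pail, loose, 450 g, 144 mm across and 100 mm high, mouth 134 mm across inside, floor 104 mm across inside and 4 mm thick; thin bail handle folded down on its own +y side, to 81 mm from its axis. Origin at the centre of its underside, z up
- blue_jar_mid (a point): bystander: closed jar of blue glass frit, 68 mm in diameter, 106 mm high, upright; the point is at its middle
- orange_jar_mid (a point): bystander: closed jar of orange glass frit, 68 mm in diameter, 106 mm high, upright; the point is at its middle
- brush: bystander: hand brush lying on the table
Mind the look-alikes: they are no part of the job. There is more than one size of the pail; the one meant has the size given above.

How it is judged:
On the way:
1. the sound peg is tugged outwards with at least 10 N (it gives at least 2.5 mm) for 0.3 s (distance of peg_1_mid from where it was at the start of the episode above 0.0025 m), for 0.3 s.
At the end, for the whole second after the job is handed in: the sound peg is back home in its socket (within 1.5 mm), the bad peg rests inside the pail (its middle within 60 mm of the pail's axis and less than 95 mm above its underside), the pail stands upright within 60 mm of where it was, and all is at rest (distance of peg_1_mid from where it was at the start of the episode below 0.0015 m and z of peg_2_mid in the frame of pail below 0.095 m and horizontal distance between peg_2_mid and pail below 0.06 m and angle between pail's own z axis and vertical below 0.1 rad and distance of pail from where it was at the start of the episode below 0.06 m and linear speed of peg_2 below 0.02 m/s); the robot touches nothing.
It fails at once if the sound peg is pulled with more than 30 N (it gives more than 7.5 mm) (distance of peg_1_mid from where it was at the start of the episode above 0.0075 m).
It fails at once if the bad peg, once drawn, is let go with its middle more than 120 mm above the table (dropped) (distance of peg_2_mid from where it was at the start of the episode above 0.06 m and height (world z) of peg_2_mid above 0.12 m and contact force between peg_2 and the fingers below 0.02 N).
It fails at once if the drying jar is struck or gripped (more than 6 N) (contact force between drying_jar and the arm above 6 N or contact force between drying_jar and the fingers above 6 N).
It fails at once if a frit jar or the brush is moved more than 30 mm (distance of any of blue_jar_mid, orange_jar_mid, brush from where it was at the start of the episode above 0.03 m).
It also fails if it takes over 69 s, if anything falls off the work surface, if the arm or the gripper's body presses on something with over 40 N, if the wrist force passes 120 N, or if a joint passes its speed limit or range.

## Robot

A 7-joint arm with a two-finger parallel gripper is mounted at the origin on the work surface. World frame = base frame: x ahead of the robot, y to its left, z up, the work surface at z = 0. Lengths are in m, angles in rad, forces in N, time in s.
With the tool pointing down it reaches from about 0.4 to 0.85 m from the base axis. Payload 4.5 kg.
Tool frame: the origin (TCP) lies midway between the tips of the shut fingers; the grasp point (between the pads) lies 19 mm behind it; z points along the fingers, y is the direction in which the jaws open and shut (so a half turn about z gives the same grasp; the last joint's range is limited). The gripper opens to 88 mm and grips with 3 to 60 N. Pads are 18 mm wide; open, the fingers measure 123 mm over their backs; the gripper's body (75 mm by 187 mm) begins 45 mm behind the grasp point.
Start: joints at [-1.187, 0.689, -0.195, 1.565, 0.157, 0.902, -0.215], TCP at [0.214, 0.587, 0.239] pointing down, gripper open.
Joint ranges: [-3.01, 3.01], [-0.46, 2.08], [-1.47, 1.51], [0.13, 2.56], [-1, 4.14], [0.04, 2.09], [-2.66, 2.66]. Speed limits (rad/s): [2.57, 2.57, 3.14, 3.14, 3.14, 3.14, 3.14].

## Interface

Orientations are given as a unit quaternion [x, y, z, w].
In Python, from plant import r gives the robot as it stands. The module is installed in compiled form; this text tells all that it offers.
- The arm moves only by the shell command python3 -m jog 'ROWS' [FORCE]. ROWS is JSON, a list of rows, each an object with "translation": the shift along the tool's x, y, z in units of 40 mm (1.0 is 40 mm), a list of three; "twist": the turn about the tool's z in units of 6 degrees (1.0 is 6 degrees); "claw": the opening in per cent of the stroke, from 0 (shut) to 100 (fully open). A call has 1 to 20 rows; each row shifts and turns the commanded pose from where the row before left it, along the tool's axes as they then stand; what a row does not reach is not made up. A row lasts 1/12 s, in which the tool goes at most 41.7 mm and 7.16 degrees, less where a joint would pass 70% of its speed; a pose out of reach is approached as far as the arm can. A call is refused whole if a number of a shift passes 1 or a number of a turn 1, either way. A call with a gripper value outside its range is refused whole. The fingers move at their own pace and stop on an object; FORCE is the grip in N (left out, the last holds). Time passes only in rows, so rows that do not move let the fingers close. It gives the time, the measured TCP pose, the force and the opening at its end, in the units of the state.
- r.get_state(): the state, without advancing time (a new reading comes with each control period).
- r.snapshot(name): name is "scene" or "side" or "wrist"; returns a dict with "img" (420x560x3 uint8, red, green, blue), "fx", "fy", "cx", "cy" (pixels), "origin" and "rotation" of the camera in the world; the wrist camera has in their place "T_tool_cam" (4x4, takes a point from camera to tool coordinates, whose origin is the TCP and whose axes are the flange's). Camera axes: x right, y up, looking along -z (the intrinsics and any distortion apply to the point x, -y, -z); pixel columns grow to the right and rows downward; lengths in m; the calibration is good to about 2 mm. A picture is of the moment at which its call begins: read the wrist's pose just before it. There is no depth.
- r.finish_job(): hands the job in, once; it reports no verdict.
Trained networks look in the newest picture that a camera, given by its name, has taken for a name from the list of things; names that differ only in an ending like _2 or _b are one class to them, and where a whole thing is asked for, a point or a joint stands for the part that bears it (a point fixed in the world has none). Each returns a list of dicts, best first, with "confidence" (0 to 1); they miss things now and then, are a little off and sometimes report something else, mostly with a low value. They report only what shows in the picture. A call takes as long as a camera call. They do not tell look-alikes from the thing itself.
- r.spot_in(label, camera): "rect" ([left, top, right, bottom] in pixels, round what is visible of it).
- r.spot_point(label, camera): "location" ([row, column] in pixels: a listed point, or the origin of a listed thing).
The state is a dict: "clock": time; "q": joint angles; "qd": joint speeds; "joint_torque": joint torques, N m; "tool_pos": TCP position; "eef_rot": TCP orientation; "contact_force": force on the tool from outside, world axes, zero at the start; "moment": the same for the moment, N m; "opening": opening from 0.0 (shut) to 1.0 (fully open).
Only numpy, scipy, OpenCV 4.12 (cv2) and the standard library are available. Lean on these libraries where they do the work, as an engineer would, in place of code of your own. Each camera call takes 0.05 s, during which the arm holds its last target. There are 200 camera calls.

## Working session

There is one attempt and no reset: what is moved stays moved. The work goes in short steps, Python scripts to look and compute and a shell command to move; the robot and the scene stay as the last step left them, time stands still between calls to the robot, and variables do not carry over. Pictures are saved under pics/ and viewed, about 8 in all and at most 12, crops included, and the job is handed in when it is done.

```bash
mkdir -p pics; cat > h.py <<'E'
from plant import r
import numpy as np, cv2
from scipy.spatial.transform import Rotation as R
def snap(c,name=None):
    s=r.get_state(); d=r.snapshot(c)
    if c=='wrist':
        T=np.eye(4);T[:3,:3]=R.from_quat(s['eef_rot']).as_matrix();T[:3,3]=s['tool_pos'];T=T@np.array(d['T_tool_cam'])
        d['origin'],d['rotation']=T[:3,3],T[:3,:3]
    d['origin']=np.array(d['origin']);d['rotation']=np.array(d['rotation'])
    if name: cv2.imwrite(f'pics/{name}.png',d['img'][:,:,::-1])
    return d
def ray(d,row,col):
    v=d['rotation']@np.array([(col-d['cx'])/d['fx'],-(row-d['cy'])/d['fy'],-1]);return d['origin'],v/np.linalg.norm(v)
def onz(d,row,col,z):
    o,v=ray(d,row,col);return o+v*(z-o[2])/v[2]
def proj(d,p):
    q=(np.array(p)-d['origin'])@d['rotation'];return np.array([d['cy']-d['fy']*q[1]/-q[2],d['cx']+d['fx']*q[0]/-q[2]])
def tri(rays):
    A=0;b=0
    for o,v in rays:
        P=np.eye(3)-np.outer(v,v);A=A+P;b=b+P@o
    return np.linalg.solve(A,b)
E
cat > a.py <<'E'
from h import *
s=r.get_state();print(s['clock'],s['tool_pos'],s['eef_rot'],R.from_quat(s['eef_rot']).as_matrix().round(3))
ims=[]
for c in['scene','side']:
    d=snap(c);ims.append(d['img'])
    print(c,d['origin'].round(3),d['rotation'].round(2).tolist(),d['fx'],[k for k in d])
    for l in['rack','rack_bar','peg_1_mid','drying_jar_mid','pail','blue_jar_mid','orange_jar_mid','brush']:
        print(l,[(round(x['confidence'],2),np.round(x['location']).tolist()) for x in r.spot_point(l,c)][:4])
    cv2.imwrite(f'pics/{c}0.png',d['img'][:,:,::-1])
E
python3 a.py
```

```text
0.0 [0.21403127 0.58656658 0.23792242] [ 1.73966990e-01  9.84751083e-01 -8.84890601e-04 -8.69390364e-05] [[-0.939  0.343 -0.   ]
 [ 0.343  0.939 -0.002]
 [-0.    -0.002 -1.   ]]
scene [1.285 0.429 1.355] [0.15, 0.27, 0.83, 0.47] 456.04302262830925 ['img', 'fx', 'fy', 'cx', 'cy', 'origin', 'rotation']
rack [(0.66, [246.0, 310.0])]
rack_bar [(0.82, [192.0, 303.0])]
peg_1_mid [(0.54, [217.0, 306.0])]
drying_jar_mid [(0.87, [244.0, 282.0])]
pail [(0.71, [219.0, 234.0]), (0.56, [204.0, 172.0]), (0.55, [162.0, 260.0])]
blue_jar_mid [(0.91, [264.0, 404.0]), (0.24, [244.0, 285.0])]
orange_jar_mid [(0.85, [161.0, 196.0])]
brush [(0.88, [258.0, 216.0])]
side [0.099 1.17  1.169] [-0.08, 0.43, 0.88, -0.16] 544.2825897968504 ['img', 'fx', 'fy', 'cx', 'cy', 'origin', 'rotation']
rack [(0.59, [274.0, 274.0])]
rack_bar [(0.58, [194.0, 275.0])]
peg_1_mid [(0.79, [231.0, 276.0])]
drying_jar_mid [(0.74, [215.0, 242.0])]
pail [(0.96, [181.0, 308.0]), (0.7, [217.0, 302.0])]
blue_jar_mid [(0.58, [352.0, 254.0]), (0.32, [278.0, 276.0])]
orange_jar_mid [(0.78, [171.0, 354.0])]
brush [(0.73, [217.0, 248.0])]
```

```bash
sed -i "s/d\['rotation'\]=np.array(d\['rotation'\])/q=np.array(d['rotation']);d['rotation']=R.from_quat(q).as_matrix() if q.size==4 else q/" h.py
python3 - <<'E'
import cv2
for c in['scene','side']:
    im=cv2.imread(f'pics/{c}0.png'); cv2.imwrite(f'pics/{c}0z.png',cv2.resize(im[100:380,110:470] if c=='scene' else im[100:400,150:450],None,fx=2,fy=2,interpolation=cv2.INTER_CUBIC))
E
```

```text
(no output)
```

View pics/scene0z.png

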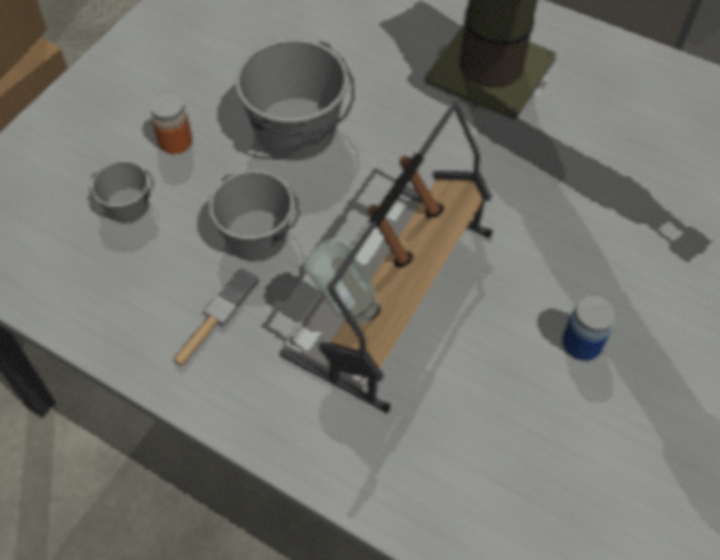

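View pics/side0z.png

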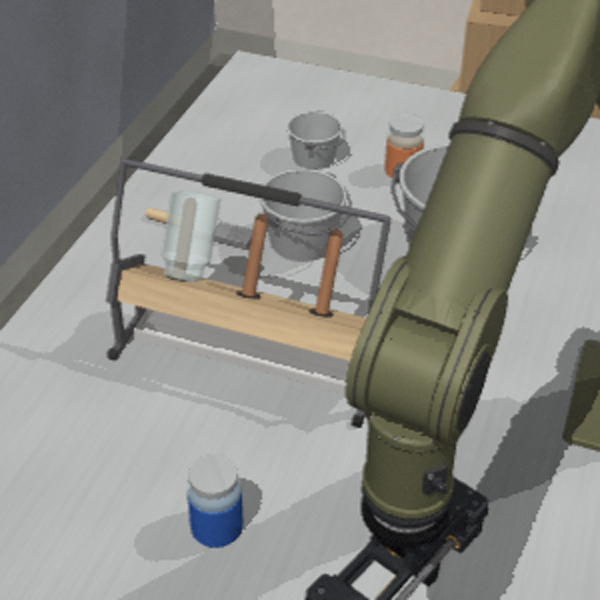

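```bash
cat > b.py <<'E'
from h import *
from scipy.optimize import least_squares
A,B=snap('scene'),snap('side')
def pk(l,c): return [x['location'] for x in r.spot_point(l,c)]
pts={'rack':[],'rack_bar':[],'peg_1_mid':[],'drying_jar_mid':[]}
for l in pts:
    for d,c in((A,'scene'),(B,'side')):
        print(l,c,[(round(x['confidence'],2),np.round(x['location'],1).tolist()) for x in r.spot_point(l,c)])
        pts[l].append(pk(l,c))
for l in('rack_bar','drying_jar_mid','rack'):
    if pts[l][0] and pts[l][1]:print(l,tri([ray(A,*pts[l][0][0]),ray(B,*pts[l][1][0])]).round(3))
for l in('pail','blue_jar_mid','orange_jar_mid','brush'):
    for d,c in((A,'scene'),(B,'side')):
        for p in r.spot_point(l,c): print(l,c,np.round(p['location']),onz(d,*p['location'],{'p':0.0,'b':.053,'o':.053}[l[0]]).round(3))
# hand points: bushes/tips from views -> full px (row,col)
S=lambda u,v:(100+v/2,110+u/2); D=lambda u,v:(100+v/2,150+u/2)
C={(0,0):(S(402,259),D(249,295)),(0,1):(S(376,211),D(261,219)),(1,0):(S(433,210),D(321,312)),(1,1):(S(407,160),D(335,236))}
for k,(a,b) in C.items(): print(k,tri([ray(A,*a),ray(B,*b)]).round(3))
E
python3 b.py
```

```text
rack scene [(0.75, [244.5, 309.9])]
rack side [(0.91, [277.2, 273.5])]
rack_bar scene [(0.67, [193.8, 304.5])]
rack_bar side [(0.75, [193.8, 271.9])]
peg_1_mid scene [(0.7, [218.9, 305.7])]
peg_1_mid side [(0.49, [231.2, 275.0]), (0.29, [170.1, 352.6])]
drying_jar_mid scene [(0.93, [241.0, 282.4]), (0.57, [191.5, 307.1])]
drying_jar_mid side [(0.89, [214.3, 241.6])]
rack_bar [0.576 0.075 0.298]
drying_jar_mid [0.683 0.063 0.183]
rack [0.565 0.103 0.012]
pail scene [205. 173.] [ 0.662 -0.419  0.   ]
pail scene [218. 235.] [ 0.594 -0.189  0.   ]
pail scene [164. 258.] [ 0.339 -0.257  0.   ]
pail side [178. 307.] [ 0.654 -0.43   0.   ]
pail side [219. 303.] [ 0.583 -0.192  0.   ]
blue_jar_mid scene [260. 405.] [0.476 0.399 0.053]
blue_jar_mid scene [218. 308.] [0.493 0.052 0.053]
blue_jar_mid side [353. 255.] [0.491 0.411 0.053]
blue_jar_mid side [171. 353.] [ 0.488 -0.462  0.053]
orange_jar_mid scene [160. 195.] [ 0.48  -0.447  0.053]
orange_jar_mid side [175. 351.] [ 0.488 -0.434  0.053]
brush scene [261. 217.] [ 0.787 -0.12   0.053]
brush side [217. 253.] [ 0.719 -0.085  0.053]
(0, 0) [0.567 0.099 0.121]
(0, 1) [0.568 0.049 0.221]
(1, 0) [0.457 0.098 0.122]
(1, 1) [0.457 0.043 0.219]
```

```bash
cat >> h.py <<'E'
def plan(target,n=1,yaw=None,show=True):
    s=r.get_state();M=R.from_quat(s['eef_rot']).as_matrix();p=np.array(s['tool_pos'])
    a=np.degrees(np.arctan2(M[1,1],M[0,1]))
    tw=0 if yaw is None else (a-yaw+180)%360-180
    st=(np.array(target)-p)/n
    for k in range(n):
        Mk=M@R.from_euler('z',tw/n*k,degrees=True).as_matrix()
        if k==0 or tw: print((Mk.T@st/.04).round(2).tolist(),'tw',round(tw/n/6,3),'x',n)
E
python3 - <<'E'
from h import *
d=r.snapshot('wrist');print(np.array(d['T_tool_cam']).round(3),d['fx'])
plan([.51,.03,.42],16,0)
E
python3 -m jog '[{"translation":[0,0,-0.9],"twist":0,"claw":50},{"translation":[0,0,-0.9],"twist":0,"claw":50},{"translation":[0,0,-0.9],"twist":0,"claw":50},{"translation":[0,0,-0.9],"twist":0,"claw":50},{"translation":[0,0,-0.9],"twist":0,"claw":50},{"translation":[0,0,0],"twist":0,"claw":50}]'
```

```text
[[ 0.     0.948  0.319  0.082]
 [ 1.    -0.    -0.001  0.001]
 [-0.001  0.319 -0.948 -0.145]
 [ 0.     0.     0.     1.   ]] 330.8957573290397
[-0.73, -0.66, -0.28] tw 0.729 x 16
[-0.78, -0.6, -0.28] tw 0.729 x 16
[-0.82, -0.54, -0.28] tw 0.729 x 16
[-0.86, -0.48, -0.28] tw 0.729 x 16
[-0.9, -0.41, -0.28] tw 0.729 x 16
[-0.93, -0.34, -0.28] tw 0.729 x 16
[-0.95, -0.27, -0.28] tw 0.729 x 16
[-0.97, -0.19, -0.28] tw 0.729 x 16
[-0.98, -0.12, -0.28] tw 0.729 x 16
[-0.98, -0.05, -0.28] tw 0.729 x 16
[-0.99, 0.03, -0.28] tw 0.729 x 16
[-0.98, 0.1, -0.28] tw 0.729 x 16
[-0.97, 0.18, -0.28] tw 0.729 x 16
[-0.95, 0.25, -0.28] tw 0.729 x 16
[-0.93, 0.32, -0.28] tw 0.729 x 16
[-0.9, 0.39, -0.28] tw 0.729 x 16
clock: 2.75
tool_pos: [0.2148, 0.5903, 0.4269]
eef_rot: [0.174, 0.985, 0.007, 0.001]
contact_force: [-0.4, 0.5, 0.3]
opening: 0.568
```

```bash
python3 -m jog '[{"translation":[-0.73,-0.66,0],"twist":0.73,"claw":50},{"translation":[-0.78,-0.6,0],"twist":0.73,"claw":50},{"translation":[-0.82,-0.54,0],"twist":0.73,"claw":50},{"translation":[-0.86,-0.48,0],"twist":0.73,"claw":50},{"translation":[-0.9,-0.41,0],"twist":0.73,"claw":50},{"translation":[-0.93,-0.34,0],"twist":0.73,"claw":50},{"translation":[-0.95,-0.27,0],"twist":0.73,"claw":50},{"translation":[-0.97,-0.19,0],"twist":0.73,"claw":50},{"translation":[-0.98,-0.12,0],"twist":0.73,"claw":50},{"translation":[-0.98,-0.05,0],"twist":0.73,"claw":50},{"translation":[-0.99,0.03,0],"twist":0.73,"claw":50},{"translation":[-0.98,0.1,0],"twist":0.73,"claw":50},{"translation":[-0.97,0.18,0],"twist":0.73,"claw":50},{"translation":[-0.95,0.25,0],"twist":0.73,"claw":50},{"translation":[-0.93,0.32,0],"twist":0.73,"claw":50},{"translation":[-0.9,0.39,0],"twist":0.73,"claw":50},{"translation":[0,0,0],"twist":0,"claw":50},{"translation":[0,0,0],"twist":0,"claw":50}]'
python3 - <<'E'
from h import *
s=r.get_state();print(s['q'],s['tool_pos'])
d=snap('wrist','w1');print(d['origin'])
for l in['rack','rack_bar','peg_1_mid','drying_jar_mid','pail']:
    print(l,[(round(x['confidence'],2),np.round(x['location']).tolist(),onz(d,*x['location'],{'rack':0,'rack_bar':.295,'peg_1_mid':.159,'drying_jar_mid':.183,'pail':0}[l]).round(3)) for x in r.spot_point(l,'wrist')][:4])
E
```

```text
clock: 4.25
tool_pos: [0.5091, 0.0271, 0.4184]
eef_rot: [0.71, 0.705, -0.0, 0.0]
contact_force: [-0.6, 0.7, 0.7]
opening: 0.498
[-0.30753439  0.34951413  0.2428547   1.63125811 -0.08861348  1.17181337
 -0.05132711] [0.5090843  0.02711701 0.41842089]
[0.51105986 0.11048309 0.56323221]
rack [(0.77, [103.0, 311.0], array([0.57 , 0.104, 0.   ]))]
rack_bar [(0.7, [137.0, 348.0], array([0.569, 0.081, 0.295]))]
peg_1_mid []
drying_jar_mid []
pail [(0.9, [257.0, 317.0], array([ 0.589, -0.173,  0.   ])), (0.9, [296.0, 190.0], array([ 0.343, -0.257,  0.   ])), (0.77, [363.0, 347.0], array([ 0.661, -0.423,  0.   ])), (0.58, [125.0, 326.0], array([0.596, 0.069, 0.   ]))]
```

View pics/w1.png

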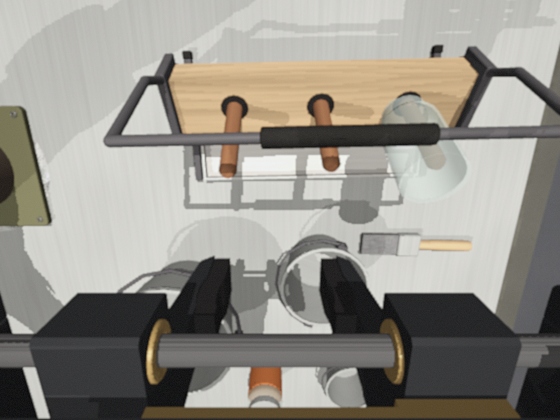

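```bash
cat > f.py <<'E'
from h import *
from scipy.optimize import least_squares
d=snap('wrist')
# rack pts -> (row,col); sign: rack y points to -worldx side
obs=[((-60,110,223.9),(171,229)),((-60,0,223.9),(164,331)),((-20,70,295),(139,262)),((-20,-70,295),(134,439)),((0,110,120),(105,234.5)),((0,0,120),(103.5,320.5))]
def W(p,q): 
    a=q[2];return np.array([q[0]+np.cos(a)*p[0]/1e3-np.sin(a)*p[1]/1e3,q[1]+np.sin(a)*p[0]/1e3+np.cos(a)*p[1]/1e3,p[2]/1e3])
f=lambda q:np.concatenate([proj(d,W(p,q))-np.array(o) for p,o in obs])
s=least_squares(f,[.567,.099,np.pi/2],loss='soft_l1');print(s.x,np.degrees(s.x[2]),f(s.x).reshape(-1,2).round(1).tolist())
for y in(110,0): print('tip',W((-60,y,223.9),s.x),'tool',W((-67,y,200),s.x))
print('out',W((-500,0,866),[0,0,s.x[2]]))
E
python3 f.py
```

```text
[0.56910688 0.10709373 1.5984716 ] 91.5856761157581 [[-0.6, -1.5], [3.6, 2.3], [-1.3, 0.0], [-1.0, -1.0], [2.7, 0.6], [1.8, 0.5]]
tip [0.46080931 0.04407282 0.2239    ] tool [0.46100301 0.0370755  0.2       ]
tip [0.57076718 0.04711671 0.2239    ] tool [0.57096088 0.04011939 0.2       ]
out [ 0.01383587 -0.49980853  0.866     ]
```

```bash
python3 - <<'E'
from h import *
plan([.461,-.01,.27],5,1.6)
E
```

```text
[-0.2, -0.24, 0.74] tw -0.052 x 5
[-0.2, -0.24, 0.74] tw -0.052 x 5
[-0.2, -0.24, 0.74] tw -0.052 x 5
[-0.2, -0.24, 0.74] tw -0.052 x 5
[-0.2, -0.24, 0.74] tw -0.052 x 5
```

```bash
python3 -m jog '[{"translation":[-0.5,-0.3,0],"twist":-0.13,"claw":50},{"translation":[-0.5,-0.3,0],"twist":-0.13,"claw":50},{"translation":[0,-0.2,0.9],"twist":0,"claw":50},{"translation":[0,-0.2,0.9],"twist":0,"claw":50},{"translation":[0,-0.2,0.9],"twist":0,"claw":50},{"translation":[0,0,0.9],"twist":0,"claw":50},{"translation":[0,0,0.1],"twist":0,"claw":50},{"translation":[0,0,0],"twist":0,"claw":50},{"translation":[0,0,0],"twist":0,"claw":50}]'
python3 - <<'E'
from h import *
d=snap('wrist','w2');print(d['origin'])
s=snap('side','s2');a=snap('scene')
im=cv2.resize(s['img'][150:330,190:390],None,fx=2.5,fy=2.5)
im2=cv2.resize(d['img'],(450,338));
c=np.zeros((450+338,500,3),np.uint8);c[:450]=im;c[450:,:450]=im2
cv2.imwrite('pics/w2z.png',d['img'][:,:,::-1])
for l in['rack','rack_bar','peg_1_mid']:
    print(l,[(round(x['confidence'],2),np.round(x['location']).tolist(),onz(d,*x['location'],{'rack':0,'rack_bar':.295,'peg_1_mid':.159}[l]).round(3)) for x in r.spot_point(l,'wrist')][:4])
E
```

```text
clock: 5.35
tool_pos: [0.4621, -0.011, 0.272]
eef_rot: [0.698, 0.716, 0.001, 0.001]
contact_force: [0.4, -0.8, -0.4]
opening: 0.503
[0.46107576 0.07219938 0.41686001]
rack []
rack_bar []
peg_1_mid []
```

View pics/w2z.png

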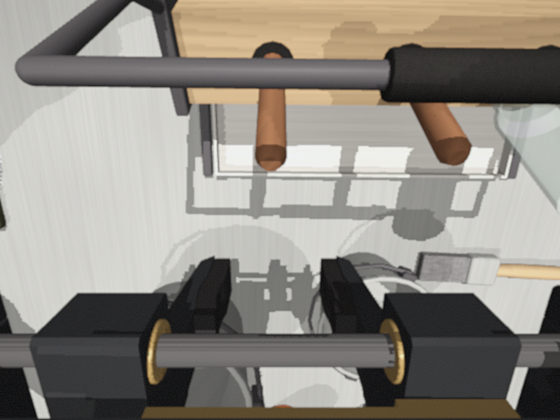

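```bash
sed -i "s/^obs=.*/obs=[((-60,110,223.9),(160,271)),((-60,0,223.9),(151,454)),((-20,70,295),(73,389)),((-20,191,295),(70,26)),((0,110,120),(50,272))]/" f.py; cat >> f.py <<'E'
print('bar px',[proj(d,W((-20,y,295),s.x)) for y in (70,191)])
st=r.get_state();M=R.from_quat(st['eef_rot']).as_matrix();print('yaw',np.degrees(np.arctan2(M[1,1],M[0,1])),st['tool_pos'],'tilt',M[:,2])
E
python3 f.py
```

```text
[0.56815519 0.10307971 1.59084111] 91.14848168230401 [[-4.5, -0.8], [5.4, 4.5], [-0.8, -3.4], [-0.0, 3.2], [12.1, -0.5]]
tip [0.4593799  0.04088699 0.2239    ] tool [0.4595202  0.03388839 0.2       ]
tip [0.5693578  0.04309177 0.2239    ] tool [0.5694981  0.03609317 0.2       ]
out [ 0.01002172 -0.49989955  0.866     ]
bar px [array([ 72.20643533, 385.60051385]), array([69.99512179, 29.21335073])]
yaw 1.4414562321584592 [ 0.46141275 -0.01122444  0.2715475 ] tilt [ 1.88798443e-03  2.77883337e-04 -9.99998179e-01]
```

```bash
python3 -m jog '[{"translation":[0,-0.05,0.85],"twist":0,"claw":50},{"translation":[0,0,0.85],"twist":0,"claw":50},{"translation":[0.5,0,0],"twist":0,"claw":50},{"translation":[0.4,0,0],"twist":0,"claw":50},{"translation":[0,0,0],"twist":0,"claw":50},{"translation":[0,0,0],"twist":0,"claw":50}]'
python3 - <<'E'
from h import *
d=snap('wrist','w3');s=snap('side')
cv2.imwrite('pics/s3.png',cv2.resize(s['img'][160:310,200:400],None,fx=3,fy=3)[:,:,::-1])
E
```

```text
clock: 6.2
tool_pos: [0.4583, 0.0251, 0.2029]
eef_rot: [0.697, 0.717, 0.0, 0.0]
contact_force: [-0.1, -0.2, 0.4]
opening: 0.501
```

View pics/w3.png

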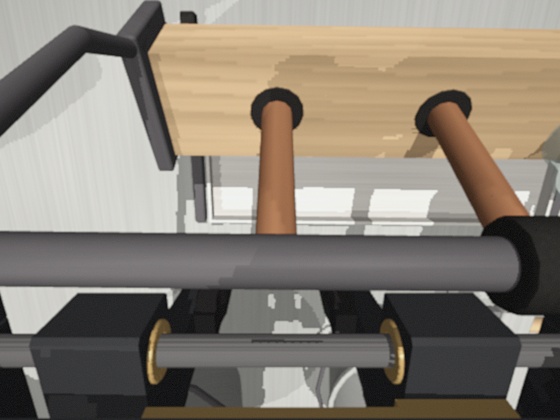

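```bash
python3 -m jog '[{"translation":[0.06,0.01,0],"twist":0,"claw":50},{"translation":[0.06,0,0],"twist":0,"claw":50},{"translation":[0.06,0,0],"twist":0,"claw":50},{"translation":[0,0,0],"twist":0,"claw":50}]'
python3 -m jog '[{"translation":[0.04,0,0],"twist":0,"claw":50},{"translation":[0.04,0,0],"twist":0,"claw":50},{"translation":[0,0,0],"twist":0,"claw":50}]'
```

```text
clock: 6.63
tool_pos: [0.4583, 0.0322, 0.2028]
eef_rot: [0.698, 0.716, 0.0, -0.0]
contact_force: [-1.0, 0.5, -0.3]
opening: 0.502
clock: 6.88
tool_pos: [0.4581, 0.0355, 0.2027]
eef_rot: [0.698, 0.716, 0.0, -0.0]
contact_force: [0.1, -0.4, -0.0]
opening: 0.503
```

View pics/s3.png

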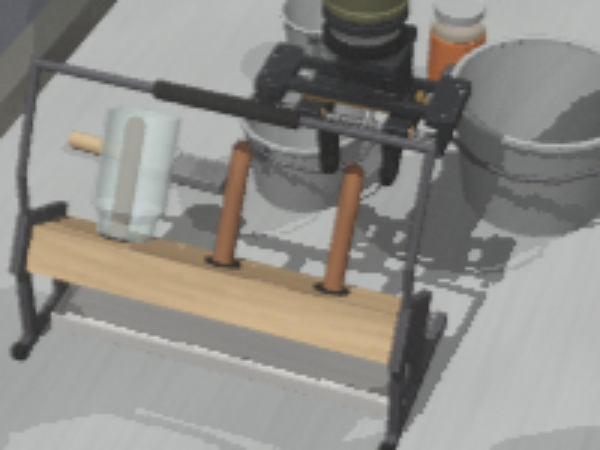

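```bash
python3 -m jog '[{"translation":[0.04,0,0],"twist":0,"claw":50},{"translation":[0.02,0,0],"twist":0,"claw":50},{"translation":[0,0,0],"twist":0,"claw":50}]'
python3 -m jog '[{"translation":[0.04,0,0],"twist":0,"claw":50},{"translation":[0,0,0],"twist":0,"claw":50}]'
```

```text
clock: 7.13
tool_pos: [0.458, 0.0361, 0.2027]
eef_rot: [0.699, 0.715, -0.0, 0.0]
contact_force: [0.4, -4.4, -0.5]
opening: 0.503
clock: 7.3
tool_pos: [0.4578, 0.0363, 0.2028]
eef_rot: [0.7, 0.714, -0.001, 0.001]
contact_force: [0.7, -7.4, 0.9]
opening: 0.497
```

```bash
python3 -m jog '[{"translation":[-0.12,0.02,0],"twist":0,"claw":50},{"translation":[0,0,0],"twist":0,"claw":50},{"translation":[0,0,0],"twist":0,"claw":0},{"translation":[0,0,0],"twist":0,"claw":0},{"translation":[0,0,0],"twist":0,"claw":0},{"translation":[0,0,0],"twist":0,"claw":0},{"translation":[0,0,0],"twist":0,"claw":0},{"translation":[0,0,0],"twist":0,"claw":0},{"translation":[0,0,0],"twist":0,"claw":0}]' 40
```

```text
clock: 8.05
tool_pos: [0.4589, 0.0346, 0.2027]
eef_rot: [0.698, 0.716, 0.0, -0.0]
contact_force: [-0.1, 0.3, -1.3]
opening: 0.211
```

```bash
python3 -m jog '[{"translation":[-0.013,0,-0.022],"twist":0,"claw":0},{"translation":[-0.013,0,-0.022],"twist":0,"claw":0},{"translation":[0,0,0],"twist":0,"claw":0},{"translation":[0,0,0],"twist":0,"claw":0}]'
python3 - <<'E'
from h import *
for i in range(3):
    s=r.get_state();print(s['tool_pos'],s['contact_force'],np.dot(s['contact_force'],[0,-.5,.866]));snap('side')
E
```

```text
clock: 8.38
tool_pos: [0.459, 0.0331, 0.2046]
eef_rot: [0.698, 0.716, 0.0, 0.0]
contact_force: [0.3, 0.8, 0.2]
opening: 0.21
[0.45897245 0.03312071 0.20460186] [0.26933391 0.75423244 0.15352665] -0.24416213763367733
[0.45895989 0.03310061 0.20455018] [ 0.04165858 -0.50201388 -0.40329474] -0.09824630369843013
[0.45897121 0.03311054 0.20453956] [-0.391151   -0.1596972  -0.12006959] -0.02413166355716146
```

```bash
python3 -m jog '[{"translation":[-0.025,0,-0.044],"twist":0,"claw":0},{"translation":[-0.025,0,-0.044],"twist":0,"claw":0},{"translation":[0,0,0],"twist":0,"claw":0},{"translation":[0,0,0],"twist":0,"claw":0}]'
python3 -m jog '[{"translation":[-0.05,0,-0.087],"twist":0,"claw":0},{"translation":[-0.05,0,-0.087],"twist":0,"claw":0},{"translation":[0,0,0],"twist":0,"claw":0},{"translation":[0,0,0],"twist":0,"claw":0}]'
python3 - <<'E'
from h import *
d=snap('wrist');s=snap('side')
im=np.zeros((420,780,3),np.uint8);im[:,:300]=cv2.resize(d['img'][:,100:400],(300,420));im[:360,300:]=cv2.resize(s['img'][160:280,240:400],None,fx=3,fy=3)
cv2.imwrite('pics/c4.png',im[:,:,::-1])
E
```

```text
clock: 8.87
tool_pos: [0.4591, 0.0311, 0.2082]
eef_rot: [0.698, 0.716, 0.0, 0.0]
contact_force: [-0.4, 0.3, -0.8]
opening: 0.207
clock: 9.2
tool_pos: [0.4592, 0.027, 0.2152]
eef_rot: [0.698, 0.716, 0.0, 0.0]
contact_force: [-0.2, 0.4, -0.9]
opening: 0.208
```

View pics/c4.png

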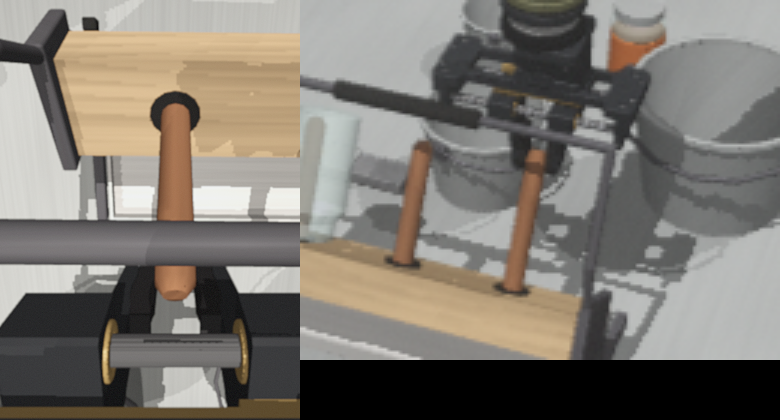

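```bash
python3 -m jog '[{"translation":[0,0,0],"twist":0,"claw":0},{"translation":[0,0,0],"twist":0,"claw":0},{"translation":[-0.1,0,-0.173],"twist":0,"claw":0},{"translation":[-0.1,0,-0.173],"twist":0,"claw":0},{"translation":[-0.1,0,-0.173],"twist":0,"claw":0},{"translation":[-0.1,0,-0.173],"twist":0,"claw":0},{"translation":[-0.1,0,-0.173],"twist":0,"claw":0},{"translation":[-0.1,0,-0.173],"twist":0,"claw":0},{"translation":[-0.1,0,-0.25],"twist":0,"claw":0},{"translation":[-0.1,0,-0.4],"twist":0,"claw":0},{"translation":[-0.1,0,-0.4],"twist":0,"claw":0},{"translation":[-0.1,0,-0.4],"twist":0,"claw":0},{"translation":[-0.1,0,-0.4],"twist":0,"claw":0},{"translation":[0,0,0],"twist":0,"claw":0},{"translation":[0,0,0],"twist":0,"claw":0}]' 60
python3 - <<'E'
from h import *
d=snap('wrist','w5');s=snap('side')
p=r.spot_point('pail','wrist');print([(x['confidence'],onz(d,*x['location'],0)) for x in p])
im=np.zeros((560,800,3),np.uint8);im[:420,:320]=d['img'][:,100:420];im[:560,320:]=cv2.resize(s['img'][110:250,230:350],None,fx=4,fy=4)
cv2.imwrite('pics/c5.png',im[:,:,::-1])
E
```

```text
clock: 10.55
tool_pos: [0.4605, -0.017, 0.3312]
eef_rot: [0.698, 0.716, 0.001, 0.001]
contact_force: [-0.1, 0.6, 0.2]
opening: 0.202
[(0.91, array([ 0.58631925, -0.17816486,  0.        ])), (0.65, array([7.45734821e-01, 1.07374624e-01, 5.55111512e-17])), (0.56, array([ 0.349515  , -0.25723602,  0.        ]))]
```

View pics/c5.png

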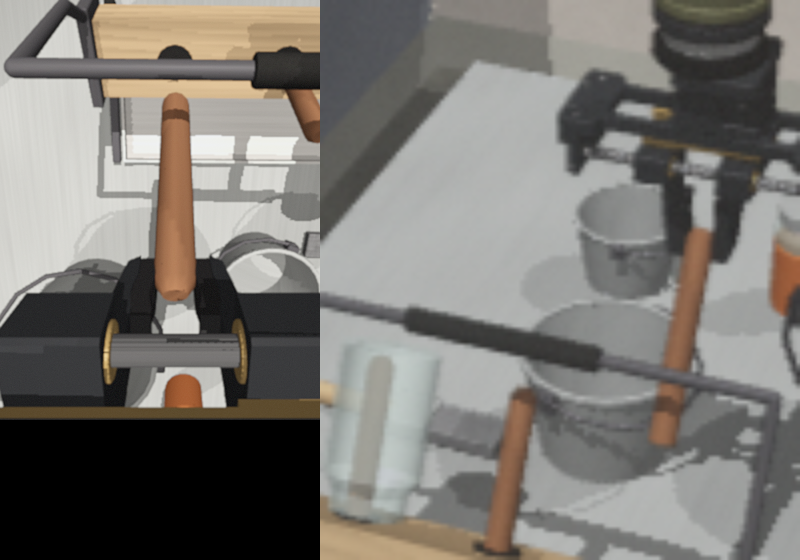

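```bash
python3 - <<'E'
from h import *
plan([.587,-.227,.331],8)
E
```

```text
[-0.67, 0.38, -0.01] tw 0.0 x 8
```

```bash
python3 -m jog '[{"translation":[-0.4,0.22,0],"twist":0,"claw":0},{"translation":[-0.67,0.38,0],"twist":0,"claw":0},{"translation":[-0.67,0.38,0],"twist":0,"claw":0},{"translation":[-0.67,0.38,0],"twist":0,"claw":0},{"translation":[-0.67,0.38,0],"twist":0,"claw":0},{"translation":[-0.67,0.38,0],"twist":0,"claw":0},{"translation":[-0.67,0.38,0],"twist":0,"claw":0},{"translation":[-0.5,0.28,0],"twist":0,"claw":0},{"translation":[-0.44,0.26,0],"twist":0,"claw":0},{"translation":[0,0,0],"twist":0,"claw":0},{"translation":[0,0,0],"twist":0,"claw":0},{"translation":[0,0,0],"twist":0,"claw":0}]'
python3 - <<'E'
from h import *
d=snap('wrist');s=snap('side')
for c,k in(('wrist',d),('side',s)):
    print(c,[(round(x['confidence'],2),onz(k,*x['location'],0).round(3),) for x in r.spot_point('pail',c)])
a=snap('scene');print([(round(x['confidence'],2),onz(a,*x['location'],0).round(3),) for x in r.spot_point('pail','scene')])
cv2.imwrite('pics/c6.png',d['img'][:,:,::-1])
E
```

```text
clock: 11.7
tool_pos: [0.5866, -0.2266, 0.3294]
eef_rot: [0.698, 0.716, -0.0, -0.001]
contact_force: [0.1, -0.4, -0.2]
opening: 0.201
wrist [(0.83, array([ 0.591, -0.179,  0.   ])), (0.73, array([ 0.344, -0.256,  0.   ]))]
side [(0.93, array([ 0.651, -0.405,  0.   ])), (0.75, array([ 0.342, -0.256,  0.   ])), (0.74, array([ 0.573, -0.191,  0.   ])), (0.53, array([ 0.509, -0.532,  0.   ]))]
[(0.87, array([ 0.593, -0.178,  0.   ])), (0.81, array([ 0.647, -0.436, -0.   ])), (0.63, array([ 0.327, -0.261,  0.   ]))]
```

View pics/c6.png

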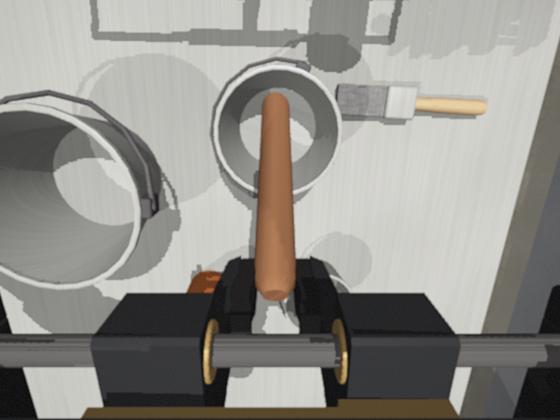

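```bash
python3 - <<'E'
from h import *
d=snap('wrist')
for p in((130,277),(130,213),(130,341),(63,277),(197,277)): print(onz(d,*p,.1).round(4))
print(proj(d,r.get_state()['tool_pos']+np.array([0,.08,-.109])))
E
```

```text
[ 0.59   -0.1762  0.1   ]
[ 0.5192 -0.178   0.1   ]
[ 0.6609 -0.1743  0.1   ]
[ 0.5881 -0.1081  0.1   ]
[ 0.5922 -0.2534  0.1   ]
[104.23815665 275.3634848 ]
```

```bash
python3 -m jog '[{"translation":[0,0.06,0.4],"twist":0,"claw":0},{"translation":[0,0,0.7],"twist":0,"claw":0},{"translation":[0,0,0.7],"twist":0,"claw":0},{"translation":[0,0,0.7],"twist":0,"claw":0},{"translation":[0,0,0.7],"twist":0,"claw":0},{"translation":[0,0,0.7],"twist":0,"claw":0},{"translation":[0,0,0.5],"twist":0,"claw":0},{"translation":[0,0,0.3],"twist":0,"claw":0},{"translation":[0,0,0],"twist":0,"claw":0},{"translation":[0,0,0],"twist":0,"claw":0}]'
python3 -m jog '[{"translation":[0,0,0.1],"twist":0,"claw":0},{"translation":[0,0,0.1],"twist":0,"claw":0},{"translation":[0,0,0.05],"twist":0,"claw":0},{"translation":[0,0,0],"twist":0,"claw":0}]'
```

```text
clock: 12.88
tool_pos: [0.5898, -0.228, 0.1427]
eef_rot: [0.698, 0.716, 0.0, 0.0]
contact_force: [-0.0, 0.2, -0.3]
opening: 0.205
clock: 13.22
tool_pos: [0.5896, -0.2279, 0.1326]
eef_rot: [0.698, 0.716, 0.0, 0.0]
contact_force: [-0.7, 0.3, 0.0]
opening: 0.204
```

```bash
python3 -m jog '[{"translation":[0,0,0.1],"twist":0,"claw":0},{"translation":[0,0,0.1],"twist":0,"claw":0},{"translation":[0,0,0.05],"twist":0,"claw":0},{"translation":[0,0,0],"twist":0,"claw":0},{"translation":[0,0,0],"twist":0,"claw":0}]'
python3 -m jog '[{"translation":[0,0,0.05],"twist":0,"claw":0},{"translation":[0,0,0.05],"twist":0,"claw":0},{"translation":[0,0,0],"twist":0,"claw":0},{"translation":[0,0,0],"twist":0,"claw":0}]'
```

```text
clock: 13.63
tool_pos: [0.5894, -0.2279, 0.1222]
eef_rot: [0.698, 0.716, -0.0, -0.0]
contact_force: [-0.0, -0.8, 0.4]
opening: 0.205
clock: 13.97
tool_pos: [0.5894, -0.2279, 0.1183]
eef_rot: [0.698, 0.716, -0.0, -0.0]
contact_force: [0.2, 0.9, -0.7]
opening: 0.198
```

```bash
python3 -m jog '[{"translation":[0,0,0.05],"twist":0,"claw":0},{"translation":[0,0,0.025],"twist":0,"claw":0},{"translation":[0,0,0],"twist":0,"claw":0},{"translation":[0,0,0],"twist":0,"claw":0}]'
python3 - <<'E'
from h import *
f=[]
for i in range(4):f.append(r.get_state()['contact_force']);d=snap('wrist')
print(np.mean(f,0),r.get_state()['tool_pos'])
E
```

```text
clock: 14.3
tool_pos: [0.5899, -0.2289, 0.116]
eef_rot: [0.698, 0.716, -0.0, 0.001]
contact_force: [0.1, -2.0, 2.7]
opening: 0.205
[ 0.12429865 -2.12548406  3.88811372] [ 0.58989831 -0.2286952   0.11595324]
```

```bash
python3 -m jog '[{"translation":[0,0,0],"twist":0,"claw":30},{"translation":[0,0,0],"twist":0,"claw":40},{"translation":[0,0,0],"twist":0,"claw":50},{"translation":[0,0,0],"twist":0,"claw":50},{"translation":[0,0,0],"twist":0,"claw":50},{"translation":[0,0,0],"twist":0,"claw":50},{"translation":[0,0,-0.3],"twist":0,"claw":50},{"translation":[0,0,-0.7],"twist":0,"claw":50},{"translation":[0,0,-0.9],"twist":0,"claw":50},{"translation":[0,0,-0.9],"twist":0,"claw":50},{"translation":[0,0,-0.9],"twist":0,"claw":50},{"translation":[0,0,-0.9],"twist":0,"claw":50},{"translation":[0,0,-0.6],"twist":0,"claw":50},{"translation":[0,0,0],"twist":0,"claw":50},{"translation":[0,0,0],"twist":0,"claw":50}]'
python3 - <<'E'
from h import *
d=snap('wrist');cv2.imwrite('pics/c7.png',d['img'][:,:,::-1])
print([(round(x['confidence'],2),x['location']) for x in r.spot_point('peg_1_mid','wrist')])
plan([.5695,-.03,.29],6)
E
```

```text
clock: 15.75
tool_pos: [0.5901, -0.2283, 0.3258]
eef_rot: [0.698, 0.716, 0.001, 0.002]
contact_force: [0.4, -0.1, 0.7]
opening: 0.498
[]
[0.82, -0.06, 0.14] tw 0.0 x 6
```

View pics/c7.png

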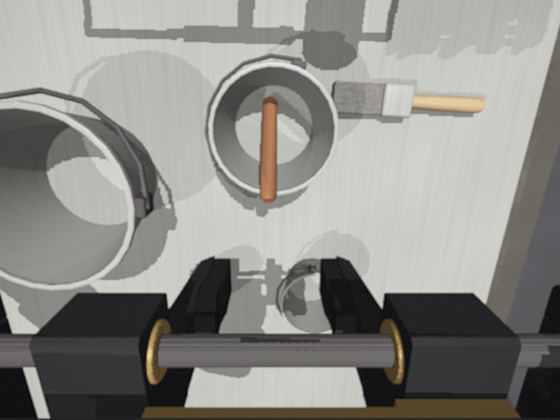

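```bash
python3 -m jog '[{"translation":[0.5,-0.06,0],"twist":0,"claw":50},{"translation":[0.9,-0.09,0],"twist":0,"claw":50},{"translation":[0.9,-0.09,0],"twist":0,"claw":50},{"translation":[0.9,-0.09,0],"twist":0,"claw":50},{"translation":[0.9,-0.09,0.2],"twist":0,"claw":50},{"translation":[0.9,-0.05,0.5],"twist":0,"claw":50},{"translation":[0.45,0,0.65],"twist":0,"claw":50},{"translation":[0,0,0],"twist":0,"claw":50},{"translation":[0,0,0],"twist":0,"claw":50}]'
python3 - <<'E'
from h import *
s=r.get_state();print(s['tool_pos'])
d=snap('wrist','w8')
print('pred tip',proj(d,[.568,.046,.224]))
E
```

```text
clock: 16.6
tool_pos: [0.5635, -0.0095, 0.2673]
eef_rot: [0.697, 0.717, -0.002, -0.002]
contact_force: [0.1, -1.1, 1.0]
opening: 0.502
[ 0.56352315 -0.0095425   0.26733815]
pred tip [150.97412665 283.00699063]
```

View pics/w8.png

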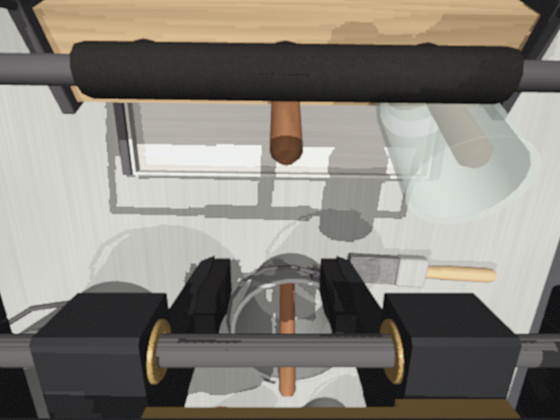

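```bash
python3 -m jog '[{"translation":[0,0.16,0.75],"twist":0.13,"claw":50},{"translation":[0,0,0.77],"twist":0,"claw":50},{"translation":[0.5,0,0],"twist":0,"claw":50},{"translation":[0.45,0,0],"twist":0,"claw":50},{"translation":[0,0,0],"twist":0,"claw":50},{"translation":[0,0,0],"twist":0,"claw":50}]'
python3 -m jog '[{"translation":[0.05,0,0],"twist":0,"claw":50},{"translation":[0.05,0,0],"twist":0,"claw":50},{"translation":[0.05,0,0],"twist":0,"claw":50},{"translation":[0,0,0],"twist":0,"claw":50},{"translation":[0,0,0],"twist":0,"claw":50}]'
```

```text
clock: 17.15
tool_pos: [0.5721, 0.0262, 0.2094]
eef_rot: [0.703, 0.711, 0.0, 0.001]
contact_force: [-0.3, -0.5, -0.4]
opening: 0.502
clock: 17.57
tool_pos: [0.5712, 0.0333, 0.2088]
eef_rot: [0.703, 0.711, 0.0, 0.0]
contact_force: [0.1, 0.2, 0.1]
opening: 0.5
```

```bash
python3 -m jog '[{"translation":[0.03,-0.03,0.07],"twist":0,"claw":50},{"translation":[0.03,0,0],"twist":0,"claw":50},{"translation":[0,0,0],"twist":0,"claw":50},{"translation":[0,0,0],"twist":0,"claw":50}]'
python3 -m jog '[{"translation":[0.03,0,0],"twist":0,"claw":50},{"translation":[0.02,0,0],"twist":0,"claw":50},{"translation":[0,0,0],"twist":0,"claw":50},{"translation":[0,0,0],"twist":0,"claw":50}]'
```

```text
clock: 17.9
tool_pos: [0.5698, 0.0362, 0.2058]
eef_rot: [0.703, 0.711, -0.0, -0.0]
contact_force: [0.6, 0.6, 0.6]
opening: 0.499
clock: 18.23
tool_pos: [0.57, 0.0382, 0.2059]
eef_rot: [0.703, 0.711, 0.0, 0.0]
contact_force: [0.9, -0.1, -0.3]
opening: 0.498
```

```bash
python3 -m jog '[{"translation":[0.03,0,0],"twist":0,"claw":50},{"translation":[0.01,0,0],"twist":0,"claw":50},{"translation":[0,0,0],"twist":0,"claw":50},{"translation":[0,0,0],"twist":0,"claw":50}]'
```

```text
clock: 18.57
tool_pos: [0.5699, 0.0392, 0.2059]
eef_rot: [0.703, 0.711, -0.0, 0.0]
contact_force: [0.4, -1.9, 0.2]
opening: 0.499
```

```bash
python3 -m jog '[{"translation":[-0.04,0,0],"twist":0,"claw":50},{"translation":[0,0,0],"twist":0,"claw":0},{"translation":[0,0,0],"twist":0,"claw":0},{"translation":[0,0,0],"twist":0,"claw":0},{"translation":[0,0,0],"twist":0,"claw":0},{"translation":[0,0,0],"twist":0,"claw":0},{"translation":[0,0,0],"twist":0,"claw":0},{"translation":[0,0,0],"twist":0,"claw":0}]' 50
python3 -m jog '[{"translation":[-0.0125,0,-0.0217],"twist":0,"claw":0},{"translation":[-0.0125,0,-0.0217],"twist":0,"claw":0},{"translation":[0,0,0],"twist":0,"claw":0},{"translation":[0,0,0],"twist":0,"claw":0}]'
```

```text
clock: 19.23
tool_pos: [0.5686, 0.0383, 0.2057]
eef_rot: [0.703, 0.711, -0.001, -0.001]
contact_force: [-5.2, 0.0, 2.3]
opening: 0.197
clock: 19.57
tool_pos: [0.5686, 0.0378, 0.2067]
eef_rot: [0.703, 0.711, -0.001, -0.001]
contact_force: [-4.8, 2.6, -3.7]
opening: 0.197
```

```bash
python3 -m jog '[{"translation":[-0.0125,-0.03,-0.0217],"twist":0,"claw":0},{"translation":[-0.0125,0,-0.0217],"twist":0,"claw":0},{"translation":[0,0,0],"twist":0,"claw":0},{"translation":[0,0,0],"twist":0,"claw":0}]'
python3 -m jog '[{"translation":[-0.0125,0,-0.0217],"twist":0,"claw":0},{"translation":[-0.0125,0,-0.0217],"twist":0,"claw":0},{"translation":[0,0,0],"twist":0,"claw":0},{"translation":[0,0,0],"twist":0,"claw":0}]'
```

```text
clock: 19.9
tool_pos: [0.5684, 0.037, 0.2085]
eef_rot: [0.703, 0.711, -0.0, -0.001]
contact_force: [-1.5, 3.0, -12.2]
opening: 0.2
clock: 20.23
tool_pos: [0.5684, 0.0362, 0.21]
eef_rot: [0.703, 0.712, -0.0, -0.001]
contact_force: [0.1, 5.2, -17.7]
opening: 0.198
```

```bash
python3 -m jog '[{"translation":[0.008,0,0.015],"twist":0,"claw":0},{"translation":[0,0,0],"twist":0,"claw":0},{"translation":[0,0,0],"twist":0,"claw":0},{"translation":[0,0,0],"twist":0,"claw":0},{"translation":[0,0,0],"twist":0,"claw":0},{"translation":[0,0,0],"twist":0,"claw":0},{"translation":[0,0,0],"twist":0,"claw":0}]'
python3 - <<'E'
from h import *
for i in range(3):
    s=r.get_state();print(s['tool_pos'],np.dot(s['contact_force'],[0,-.5,.866]));snap('side')
E
```

```text
clock: 20.82
tool_pos: [0.5684, 0.0364, 0.2095]
eef_rot: [0.703, 0.711, -0.0, -0.001]
contact_force: [-0.8, 5.1, -16.1]
opening: 0.198
[0.56836835 0.03641196 0.20954792] -16.505213733865308
[0.56839667 0.03640063 0.20955284] -16.248844699530043
[0.56838004 0.036393   0.20954612] -16.502192038513744
```

```bash
python3 -m jog '[{"translation":[0.02,0,0.035],"twist":0,"claw":0},{"translation":[0.02,0,0.035],"twist":0,"claw":0},{"translation":[0.02,0,0.035],"twist":0,"claw":0},{"translation":[0.007,0,0.01],"twist":0,"claw":0},{"translation":[0,0,0],"twist":0,"claw":0},{"translation":[0,0,0],"twist":0,"claw":0},{"translation":[0,0,0],"twist":0,"claw":0}]'
python3 -m jog '[{"translation":[0,0,0],"twist":0,"claw":30},{"translation":[0,0,0],"twist":0,"claw":40},{"translation":[0,0,0],"twist":0,"claw":50},{"translation":[0,0,0],"twist":0,"claw":50},{"translation":[0,0,0],"twist":0,"claw":50},{"translation":[-0.3,0,0],"twist":0,"claw":50},{"translation":[-0.6,0,0],"twist":0,"claw":50},{"translation":[-0.6,0,0],"twist":0,"claw":50},{"translation":[0,0,-0.8],"twist":0,"claw":50},{"translation":[0,0,-0.8],"twist":0,"claw":50},{"translation":[0,0,-0.8],"twist":0,"claw":50},{"translation":[0,0,-0.7],"twist":0,"claw":50},{"translation":[0,0,0],"twist":0,"claw":50},{"translation":[0,0,0],"twist":0,"claw":50}]'
python3 - <<'E'
from h import *
print('bar px for tip',) 
d=snap('wrist');s=snap('side');a=snap('scene')
im=np.zeros((600,800,3),np.uint8);im[:420,:]=cv2.resize(d['img'],(560,420)).__class__((420,800,3),np.uint8)*0
im[:420,:560]=d['img'];im[420:600,:360]=cv2.resize(s['img'][190:280,220:400],(360,180));im[420:600,400:760]=cv2.resize(a['img'][160:250,190:370],(360,180))
cv2.imwrite('pics/c9.png',im[:,:,::-1])
print(proj(d,[.570,.046,.224]))
for c,k in(('wrist',d),('scene',a)): print([(round(x['confidence'],2),onz(k,*x['location'],0).round(3)) for x in r.spot_point('pail',c)])
E
```

```text
clock: 21.55
tool_pos: [0.5686, 0.0377, 0.2068]
eef_rot: [0.703, 0.711, 0.0, 0.0]
contact_force: [-4.2, 2.9, -3.8]
opening: 0.196
clock: 22.72
tool_pos: [0.5703, -0.0234, 0.3315]
eef_rot: [0.703, 0.711, 0.001, 0.002]
contact_force: [-0.0, -0.0, -0.6]
opening: 0.497
bar px for tip
[118.95832313 272.44529204]
[(0.87, array([ 0.591, -0.177,  0.   ])), (0.65, array([ 0.343, -0.252,  0.   ])), (0.62, array([ 0.657, -0.425,  0.   ]))]
[(0.79, array([ 0.339, -0.264,  0.   ])), (0.61, array([ 0.655, -0.44 ,  0.   ])), (0.6, array([0.458, 0.395, 0.   ])), (0.58, array([ 0.592, -0.178,  0.   ]))]
```

View pics/c9.png

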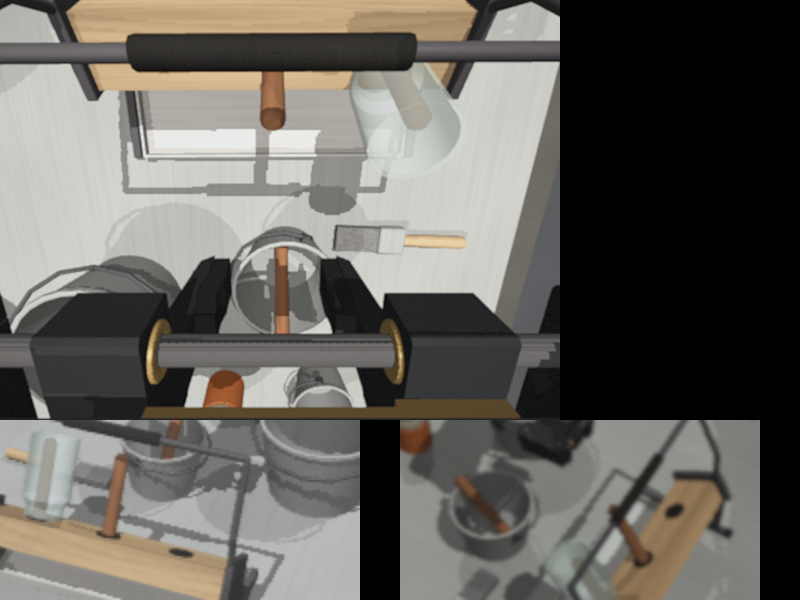

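```bash
python3 -c "
from plant import r
print(r.finish_job(),r.get_state()['clock'])"
```

```text
the job is handed in; nothing more can be done
the job is handed in; nothing more can be done
```

Both empty pegs were tested and the job was handed in; no verdict is reported, and the clock read 22.7 s just before.

- **Bad peg (nearest the robot):** it slid out with almost no force. I carried it to the 144 mm pail and lowered it until it touched the floor (about 4 N), then let go. In the last pictures it lies inside, leaning on the rim.
- **Sound peg (middle socket):** it was tugged along its length at about 16.5 N, giving about 4.3 mm, for over half a second. The peak was about 18 N. I then eased it back with about 5 N still on it, released it, and let it spring home. Its tip then showed within about 1 pixel (roughly 0.6 mm) of where it was expected.
- **The rest:** the pail still reads within a few mm of its first position, and the jar on the third peg looks undisturbed. The brush looks where it was. The frit jars were not measured again, but the arm never went near them.
- **Contacts:** the gripper body touched the carrying bar lightly twice while feeling for clearance, at about 7 N and 2 N. At the end the gripper was clear of everything, with the measured force near zero.
- **Disagreement:** my early fits of the rack from different cameras differed by up to 8 mm across the rail. I settled it with close-up wrist pictures and the touches on the bar.

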